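Feel for the release notch and pop the printer cover

ROBOT

A 7-joint arm with a two-finger parallel gripper is mounted at the origin on the work surface. World frame = base frame: x ahead of the robot, y to its left, z up, the work surface at z = 0. Lengths are in m, angles in rad, forces in N, time in s.
With the tool pointing down it reaches from about 0.425 to 0.875 m from the base axis. Payload 8.4 kg.
Tool frame: the origin (TCP) lies at the centre of the arm's flange, where the gripper is bolted on; the fingertips stand 182 mm ahead of it and the grasp point (between the pads) lies 164 mm ahead of it (manip.nose_length is the distance from the TCP to the fingertips, in m); z points along the fingers, y is the line along which they close (so a half turn about z gives the same grasp; the last joint's range is limited). The gripper opens to 87 mm and grips with 3 to 60 N. Pads are 19 mm wide; open, the fingers measure 117 mm over their backs; the gripper's body (75 mm by 190 mm) begins 51 mm behind the grasp point.
Start: joints at [1.045, 0.333, 0.04, 1.465, -0.013, 1.343, -0.059], TCP at [0.269, -0.592, 0.405] pointing down, gripper open.
Joint ranges: [-2.58, 2.58], [-0.38, 2.09], [-1.3, 1.39], [0.25, 2.4], [-1.5, 4.64], [0.08, 2.09], [-2.65, 2.65]. Speed limits (rad/s): [2.22, 2.22, 2.79, 2.79, 3.14, 3.14, 3.14].

INTERFACE

Orientations are given as a unit quaternion [w, x, y, z].
In Python, from plant import telemetry, imaging, ticket, finder, manip gives the robot as it stands.
- The arm moves only by the tool play_rows, never from a script. Its argument "rows" is a list of rows, each a list of 7 numbers: the closure, from -1 (fully open) to 1 (shut), then the shift along the tool's x, y, z in cm, then the turn, a rotation vector about the tool's x, y, z in degrees. In form: [[fingers, x, y, z, rx, ry, rz], ...]. A call has 1 to 12 rows; each row is the pose to reach, as a shift and turn from the pose commanded when the call began, along the tool's axes at that moment; what a row does not reach only later rows make up. A row lasts 1/12 s, in which the tool goes at most 41.7 mm and 7.16 degrees, less where a joint would pass 70% of its speed; a pose out of reach is approached as far as the arm can. A call with a gripper value outside its range is refused whole. The fingers move at their own pace and stop on an object; "force" is the grip in N (left out, the last holds). Time passes only in rows, so rows that repeat a pose let the fingers close. It gives the time, the measured TCP pose, the force, the opening and the grip force at its end, in the units of the state.
- telemetry.sense(): the state, without advancing time (a new reading comes with each control period).
- imaging.capture(name): name is "scene" or "top" or "wrist"; returns (picture, depth): 480x640x3 uint8, red, green, blue; 480x640 float32, m along the optical axis (not along the pixel's ray), 0 where there is no reading.
- imaging.camera_info(name): a dict with "fx", "fy", "cx", "cy" (pixels), "dist" ([k1, k2, p1, p2, k3] as OpenCV has them; the pictures are not rectified), "R" (3x3) and "t" (3): a world point X has camera coordinates R X + t; the wrist camera has in their place "hand_eye" (4x4, takes a point from camera to tool coordinates, whose origin is the TCP and whose axes are the flange's). Camera axes: x right, y down, z forward; pixel columns grow to the right and rows downward; lengths in m; the calibration is good to about 2 mm. A picture is of the moment at which its call begins: read the wrist's pose just before it. camera_info takes no time and is no camera call.
- ticket.close_job(): hands the job in; it is judged then, once.
Trained networks look in the newest picture that a camera, given by its name, has taken for a name from the list of things; names that differ only in an ending like _2 or _b are one class to them, and where a whole thing is asked for, a point or a joint stands for the part that bears it (a point fixed in the world has none). Each returns a list of dicts, best first, with "conf" (0 to 1); they miss things now and then, are a little off and sometimes report something else, mostly with a low value. They report only what shows in the picture. A call takes as long as a camera call.
- finder.recognise(camera, target): "centre" ([x, y, z] in m, in world coordinates, good to about 4 mm: the middle of the surface that is visible of it).
- finder.landmark_of(camera, target): "centre" ([x, y, z] in m, in world coordinates, good to about 4 mm: a listed point, or the origin of a listed thing).
The state is a dict: "time": time; "joint_positions": joint angles; "joint_velocities": joint speeds; "tau": joint torques, N m; "tool_pos": TCP position; "ee_rot": TCP orientation; "ft_force": force on the tool from outside, world axes, zero at the start; "moment": the same for the moment, N m; "width": opening from 0.0 (shut) to 1.0 (fully open); "grasp_force": force on a finger pad.
Only numpy, scipy, OpenCV 4.12 (cv2) and the standard library are available. Lean on these libraries where they do the work, as an engineer would, in place of code of your own. Each camera call takes 0.05 s, during which the arm holds its last target. There are 200 camera calls.

TASK

The printer cover of the eye-test instrument's base opens with a release key that is sunk in a notch somewhere along the front ledge. Lightly feel along the top of the ledge with a fingertip to find the notch, then press the key in it fully down so that the cover springs ajar, and let the key come back up. Grasp nothing and leave the bottle, the penlight and the tin where they are.

Things in the scene. Friction and masses are not known exactly. Their poses are not given: they have to be found in the camera images.
- unit: Instrument base fixed to the table, white on a grey foot, 240 (x, front to back) by 430 mm (y). Origin: centre of its underside; front faces the robot, z up. Front ledge and the cover behind it lie between two side consoles (120 mm wide, 240 deep, tops at z = 94 mm, inner faces at y = +-95 mm). Rigid black joystick, 44 mm wide, 48 tall, on the right console at x = 50, y = -155 mm.
- ledge_mid (a point): Middle of the front ledge's flat rigid top, 88 mm above the table; axes as the unit's. Ledge: 34 mm deep (x +-17 mm), seen from y = -95 to +95 mm, where the consoles rise 6 mm above it. Its only gap is the notch, 42 mm long in y, right across the ledge, open above and in front, walled at the back (x = 17 mm) up to 8 mm below the top. Its middle lies anywhere in y = -55 to +55 mm, not reported.
- key (a joint): Travel in m of the white release key in the notch: 31 (x) by 39 mm (y), filling it, top 14 mm below the ledge's top. 0 = up, 0.007 = fully down (moves straight down). Springy: about 1.5 N to start, 6 to 9 N fully down; comes back up by itself. From about 0.005 it lets the cover go.
- cover (a joint): Angle in rad of the square white cover, 186 by 186 mm, right behind the ledge (unit x = -80 to +106 mm), its shut top 8 mm lower than the ledge's. Hinged along its back edge. 0 to 0.01 = shut, held by a catch; 0.25 = sprung ajar, front edge about 45 mm higher. It springs up by itself (about 2 N at the front) when the key is pressed, and stays up.
- drops: Small white eye-drop bottle, diameter 34 mm, 75 mm tall, standing loose on the table in front of the unit towards its left end. Origin at the centre of its underside. Leave it alone.
- penlight: Steel penlight, diameter 14 mm, 120 mm long along its x, lying loose on the table in front of the unit towards its right end. Origin under its middle, on the table. Leave it alone.
- tin: Round steel lens tin, diameter 48 mm, 32 mm tall, standing loose on the top of the unit's left console (y about +155 mm). Origin at the centre of its underside. Leave it alone.

How it is judged:
By the outcome, as a careful person would: the job done as asked, in the order asked, and still so for the second after the job is handed in, with the robot touching nothing.
It also fails if it takes over 58 s, if anything falls off the work surface, if the arm or the gripper's body presses on something with over 40 N, if the wrist force passes 120 N, or if a joint passes its speed limit or range.

## Working session

There is one attempt and no reset: what is moved stays moved. The work goes in short steps, Python scripts to look and compute and a tool call to move; the robot and the scene stay as the last step left them, time stands still between calls to the robot, and variables do not carry over. Pictures are saved under pics/ and viewed, at most 10 in all, crops included, and the job is handed in when it is done.

Besides the shell and the picture viewer there is one more tool, called after "Emit:" by a JSON object that holds its "name" and its "arguments". play_rows: Moves the arm, as the interface text tells. Its arguments: {"type":"object","properties":{"rows":{"type":"array","items":{"type":"array","items":{"type":"number"}}},"force":{"type":"number"}},"required":["rows"]}

```bash
mkdir -p pics
python3 - <<'E'
from plant import telemetry, imaging, finder, manip
import cv2, numpy as np
s=telemetry.sense(); print(s['time'],s['tool_pos'],s['ee_rot'],s['ft_force'],s['width'],manip.nose_length)
for c in ['scene','top']:
    p,d=imaging.capture(c); cv2.imwrite(f'pics/{c}0.png',p[:,:,::-1]); np.save(f'{c}_d.npy',d); np.save(f'{c}_p.npy',p)
    for n in ['unit','ledge_mid']+(['drops','penlight','tin','key','cover'] if c=='top' else []):
        print(c,n,[(np.round(r['centre'],4).tolist(),round(r['conf'],2)) for r in finder.landmark_of(c,n)[:2]])
E
```

```text
0.0 [ 0.26897003 -0.59155451  0.40388203] [-7.56778014e-04  9.77332075e-01  2.11710644e-01 -2.12734102e-04] [-1.11008142  0.1635261   0.47688484] 0.9993388925524714 0.1822
scene unit [([0.659, 0.0584, -0.0032], 0.92)]
scene ledge_mid [([0.5573, 0.0818, 0.0896], 0.82)]
top unit [([0.6595, 0.0569, 0.0012], 0.58)]
top ledge_mid [([0.557, 0.0834, 0.093], 0.89)]
top drops [([0.5227, 0.2626, 0.0002], 0.94), ([0.6609, 0.0547, 0.0033], 0.49)]
top penlight [([0.4519, -0.1195, 0.0068], 0.58)]
top tin [([0.7258, 0.1928, 0.0949], 0.71)]Traceback (most recent call last):
  File "<stdin>", line 7, in <module>
ValueError: it knows: drops, ledge_mid, penlight, tin, unit
```

View pics/top0.png

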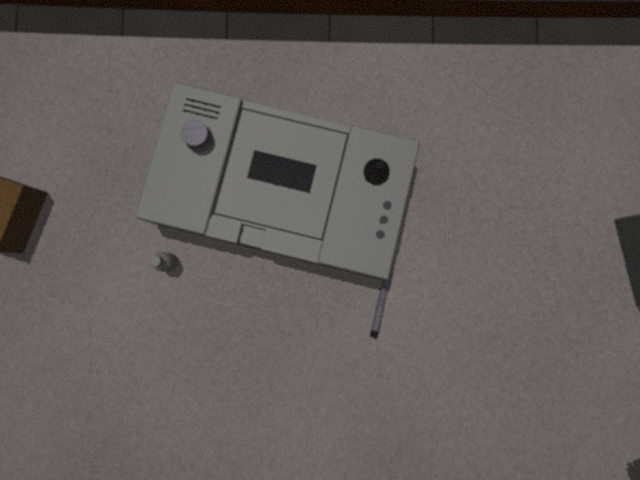

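View pics/scene0.png

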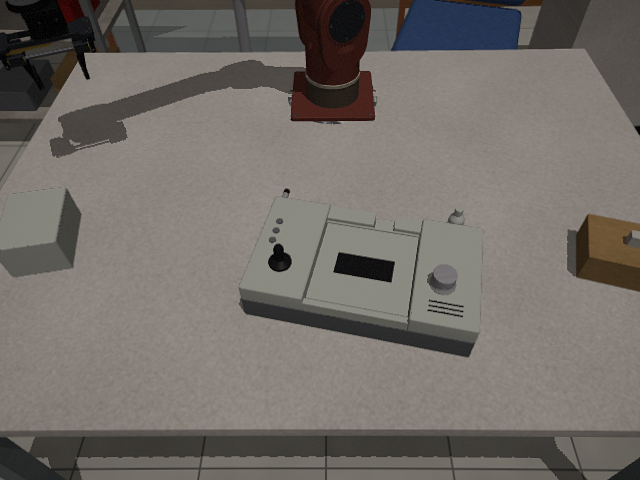

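The top view shows the unit yawed about -14°. The ledge runs from about (207,225) to (320,250), and what looks like a notch sits near (252,235), left of the middle. The scene view shows the same gap near (385,222). I'll measure the yaw and the notch from depth.

```bash
cat > h.py <<'E'
import numpy as np, cv2
def world(d,ci):
    v,u=np.nonzero(d>0); K=np.array([[ci['fx'],0,ci['cx']],[0,ci['fy'],ci['cy']],[0,0,1]])
    n=cv2.undistortPoints(np.c_[u,v].astype(float)[:,None],K,np.array(ci['dist']))[:,0]
    z=d[v,u]; C=np.c_[n*z[:,None],z]
    return (C-ci['t'])@np.array(ci['R']),u,v
E
python3 - <<'E'
from h import *
from plant import imaging
for c in ['top','scene']:
    d=np.load(c+'_d.npy'); W,u,v=world(d,imaging.camera_info(c))
    m=(abs(W[:,0]-.66)<.2)&(abs(W[:,1]-.057)<.27)&(W[:,2]>.07)&(W[:,2]<.105)
    P=W[m]; r=cv2.minAreaRect(P[:,:2].astype(np.float32)); print(c,r, 'tops',np.percentile(P[:,2],[5,25,50,75,95]).round(4))
    b=cv2.boxPoints(r); 
    e=[b[(i+1)%4]-b[i] for i in range(4)]; L=max(e,key=np.linalg.norm); L=L*np.sign(L[1]); yaw=np.arctan2(-L[0],L[1]); print('yaw',np.degrees(yaw))
    R=np.array([[np.cos(yaw),-np.sin(yaw)],[np.sin(yaw),np.cos(yaw)]])
    Q=(P[:,:2]-r[0])@R   # unit coords
    print('ledge_mid',r[0]+R@[-.103,0])
    for y in np.arange(-.1,.105,.008):
        k=(abs(Q[:,1]-y)<.004)
        print(round(y,3),[ (round(float(np.median(P[k&(abs(Q[:,0]-x)<.004),2])),3) if (k&(abs(Q[:,0]-x)<.004)).any() else None) for x in (-.115,-.107,-.099,-.091,-.08,-.07)])
E
```

```text
top ((0.6253316402435303, 0.0680275410413742), (0.42956218123435974, 0.3091196119785309), 77.5263900756836) tops [0.0789 0.0813 0.0928 0.0947 0.0965]
yaw -12.473605
ledge_mid [0.52476289 0.09027449]
-0.1 [None, None, None, None, 0.094, 0.095]
-0.092 [None, None, None, None, 0.089, 0.089]
-0.084 [None, None, None, None, 0.089, 0.089]
-0.076 [None, None, None, None, 0.088, 0.089]
-0.068 [None, None, None, None, 0.089, 0.089]
-0.06 [None, None, None, None, 0.088, 0.089]
-0.052 [None, None, None, None, 0.089, 0.088]
-0.044 [None, None, None, None, 0.089, 0.089]
-0.036 [None, None, None, None, 0.089, 0.089]
-0.028 [None, None, None, None, 0.089, 0.089]
-0.02 [None, None, None, None, 0.089, 0.089]
-0.012 [None, None, None, None, 0.089, 0.089]
-0.004 [None, None, None, None, 0.089, 0.088]
0.004 [None, None, None, None, 0.075, 0.075]
0.012 [None, None, None, None, 0.074, 0.075]
0.02 [None, None, None, None, 0.074, 0.075]
0.028 [None, None, None, None, 0.075, 0.075]
0.036 [None, None, None, None, 0.075, 0.074]
0.044 [None, None, None, None, 0.087, 0.088]
0.052 [None, None, None, None, 0.089, 
[... 972 characters left out ...]
8, 0.088, 0.087]
-0.012 [None, None, None, 0.088, 0.089, 0.088]
-0.004 [None, None, None, 0.087, 0.088, 0.087]
0.004 [None, None, None, 0.071, 0.076, 0.077]
0.012 [None, None, None, None, 0.074, 0.075]
0.02 [None, None, None, 0.073, 0.074, 0.073]
0.028 [None, None, None, None, 0.074, 0.074]
0.036 [None, None, None, None, 0.074, 0.074]
0.044 [None, None, None, 0.087, 0.087, 0.087]
0.052 [None, None, None, 0.087, 0.088, 0.088]
0.06 [None, None, None, 0.085, 0.087, 0.088]
0.068 [None, None, None, 0.086, 0.088, 0.088]
0.076 [None, None, None, 0.088, 0.088, 0.089]
0.084 [None, None, None, 0.086, 0.087, 0.088]
0.092 [None, None, None, 0.086, 0.087, 0.087]
0.1 [None, None, None, None, 0.093, 0.093]
```

Run:
```python
from h import *
from plant import imaging, telemetry
from scipy.spatial.transform import Rotation as Ro
for c in ['top','scene']:
    d=np.load(c+'_d.npy'); W,u,v=world(d,imaging.camera_info(c))
    m=(abs(W[:,0]-.66)<.2)&(abs(W[:,1]-.057)<.27)&(W[:,2]>.0835)&(W[:,2]<.1)
    r=cv2.minAreaRect(W[m][:,:2].astype(np.float32)); b=cv2.boxPoints(r)
    L=max([b[(i+1)%4]-b[i] for i in range(4)],key=np.linalg.norm); L=L*np.sign(L[1]); yaw=np.arctan2(-L[0],L[1])
    R=np.array([[np.cos(yaw),-np.sin(yaw)],[np.sin(yaw),np.cos(yaw)]])
    Q=(W[:,:2]-r[0])@R
    k=(abs(Q[:,0]+.103)<.012)&(abs(Q[:,1])<.08)&(abs(W[:,2]-.08)<.015); low=k&(W[:,2]<.081)
    y=Q[low,1]; f=(abs(Q[:,1]+.04)<.03)&(abs(W[:,2]-.088)<.003)
    print(c,r[0],r[1],np.degrees(yaw),'ledge x',Q[f,0].min(),Q[f,0].max(),'low y',np.percentile(y,[2,50,98]),'lm',r[0]+R@[-.103,0],'notch',r[0]+R@[-.103,np.mean(np.percentile(y,[2,98]))])
s=telemetry.sense(); print(Ro.from_quat(s['ee_rot'],scalar_first=True).as_matrix().round(4))
```

```text
top (0.6583765149116516, 0.060694679617881775) (0.4294590353965759, 0.24071025848388672) -12.63025 ledge x -0.12007019183892287 0.01932165737454204 low y [0.00368607 0.02323391 0.04284648] lm [0.55786896 0.0832165 ] notch [0.56295633 0.10591977]
scene (0.658464789390564, 0.06071661412715912) (0.4311612546443939, 0.24451620876789093) -12.656083 ledge x -0.12225804725519522 0.04096382102956442 low y [0.00104233 0.02197071 0.04102615] lm [0.5579674  0.08328375] notch [0.56257597 0.10380692]
[[ 9.103e-01  4.139e-01 -1.000e-04]
 [ 4.139e-01 -9.103e-01  1.000e-04]
 [-0.000e+00 -1.000e-04 -1.000e+00]]
```

Emit:
{"name": "play_rows", "arguments": {"rows": [[1,25,-22.5,0,0,0,15],[1,25,-22.5,0,0,0,18],[1,25,-22.5,0,0,0,18],[1,25,-22.5,0,0,0,18],[1,25,-22.5,0,0,0,18],[1,25,-22.5,0,0,0,18],[1,25,-22.5,0,0,0,18],[1,25,-22.5,0,0,0,18],[1,51.9,-46.9,0,0,0,37.1],[1,51.9,-46.9,0,0,0,37.1],[1,51.9,-46.9,0,0,0,37.1],[1,51.9,-46.9,0,0,0,37.1]], "force": 20}}

```text
time: 1.45
tool_pos: [0.4632, -0.145, 0.4051]
ee_rot: [0.0, 0.993, -0.114, 0.0]
ft_force: [0.8, -1.0, -0.1]
width: 0.172
grasp_force: 0.0
```

Emit:
{"name": "play_rows", "arguments": {"rows": [[1,3.9,-18,0,0,0,0],[1,3.9,-18,0,0,0,0],[1,3.9,-18,0,0,0,0],[1,3.9,-18,0,0,0,0],[1,3.9,-18,7,0,0,0],[1,3.9,-18,7,0,0,0],[1,3.9,-18,7,0,0,0],[1,3.9,-18,7,0,0,0],[1,3.9,-18,7,0,0,0]]}}

```text
time: 2.2
tool_pos: [0.5409, 0.02, 0.3365]
ee_rot: [0.0, 0.994, -0.111, 0.001]
ft_force: [-0.2, -1.4, -0.0]
width: 0.002
grasp_force: 0.0
```

```bash
cat > g.py <<'E'
import numpy as np
from plant import telemetry
from scipy.spatial.transform import Rotation as Ro
def st():
    s=telemetry.sense(); p=np.array(s['tool_pos']); M=Ro.from_quat(s['ee_rot'],scalar_first=True).as_matrix()
    tip=p+M[:,2]*.1822; a=np.radians(-12.64); R=np.array([[np.cos(a),-np.sin(a)],[np.sin(a),np.cos(a)]])
    print('t',round(s['time'],2),'tip',tip.round(4),'ledge mm',(1000*(tip[:2]-[.558,.0833])@R).round(1),'toolx deg',np.degrees(np.arctan2(M[1,0],M[0,0])).round(2),'tilt',M[:2,2].round(4),'F',np.round(s['ft_force'],2),'w',round(s['width'],3))
if __name__=='__main__': st()
E
python3 g.py
python3 - <<'E'
from plant import imaging
import cv2
p,d=imaging.capture('wrist'); cv2.imwrite('pics/w0.png',p[:,:,::-1])
E
```

```text
t 2.2 tip [0.5412 0.02   0.1543] ledge mm [ -2.6 -65.5] toolx deg -12.71 tilt [ 0.0014 -0.0003] F [-0.19 -1.39 -0.01] w 0.002
```

View pics/w0.png

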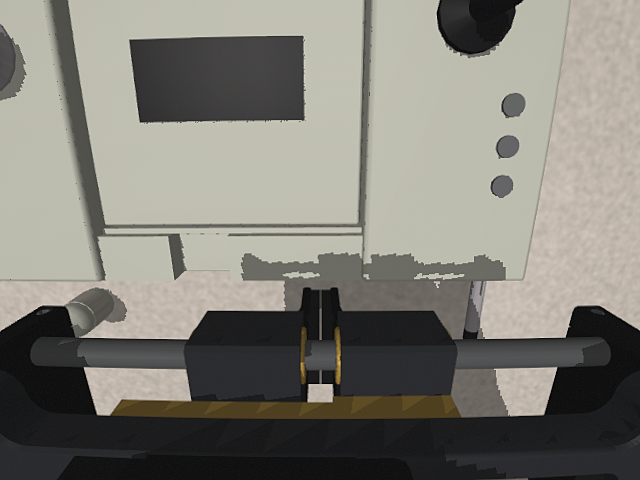

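The wrist view shows the closed fingertips at about (320,292) just ahead of the ledge, and the notch at about (175–240,255), to the left. That agrees with the depth measurement. I'll go to the ledge and descend slowly.

Emit:
{"name": "play_rows", "arguments": {"rows": [[1,0,-3,2,0,0,0],[1,0,-3,4,0,0,0],[1,0,-3,5.7,0,0,0],[1,0,-3,5.7,0,0,0],[1,0,-3,5.7,0,0,0],[1,0,-3,5.7,0,0,0]]}}

```text
time: 2.75
tool_pos: [0.5478, 0.0495, 0.2799]
ee_rot: [-0.0, 0.994, -0.111, 0.001]
ft_force: [0.8, -1.1, 0.1]
width: 0.007
grasp_force: 0.0
```

```bash
python3 g.py
```

```text
t 2.75 tip [0.5483 0.0495 0.0977] ledge mm [ -2.  -35.1] toolx deg -12.72 tilt [ 0.0028 -0.0002] F [ 0.8  -1.09  0.09] w 0.007
```

Tip is 9.7 mm above the ledge. I'll approach it in small steps.

Emit:
{"name": "play_rows", "arguments": {"rows": [[1,0,0,0.3,0,0,0],[1,0,0,0.6,0,0,0],[1,0,0,0.75,0,0,0],[1,0,0,0.8,0,0,0],[1,0,0,0.8,0,0,0]]}}

```text
time: 3.17
tool_pos: [0.5473, 0.05, 0.2707]
ee_rot: [0.0, 0.994, -0.11, 0.0]
ft_force: [-2.6, -2.0, 7.7]
width: 0.005
grasp_force: 3.7
```

Emit:
{"name": "play_rows", "arguments": {"rows": [[1,0,0,0.05,0,0,0],[1,0,0,0.05,0,0,0]]}}

```text
time: 3.33
tool_pos: [0.5473, 0.05, 0.2707]
ee_rot: [0.0, 0.994, -0.11, 0.0]
ft_force: [-4.2, -1.1, 12.4]
width: 0.006
grasp_force: 6.2
```

Emit:
{"name": "play_rows", "arguments": {"rows": [[1,0,0,0.05,0,0,0],[1,0,0,0.05,0,0,0]]}}

```text
time: 3.5
tool_pos: [0.5473, 0.05, 0.2706]
ee_rot: [0.0, 0.994, -0.11, 0.0]
ft_force: [-7.4, -2.0, 16.4]
width: 0.004
grasp_force: 8.6
```

Contact came at tip z of about 88.5 mm, with a stiffness of about 9 N/mm. I'll ease off to a light touch, then slide.

Emit:
{"name": "play_rows", "arguments": {"rows": [[1,0,0,-0.15,0,0,0],[1,0,0,-0.15,0,0,0]]}}

```text
time: 3.67
tool_pos: [0.5473, 0.0501, 0.2708]
ee_rot: [-0.0, 0.994, -0.11, 0.0]
ft_force: [-0.0, 0.6, -0.0]
width: 0.004
grasp_force: 0.0
```

Emit:
{"name": "play_rows", "arguments": {"rows": [[1,0,0,0.04,0,0,0],[1,0,-0.2,0.04,0,0,0],[1,0,-0.4,0.04,0,0,0],[1,0,-0.6,0.04,0,0,0],[1,0,-0.8,0.04,0,0,0],[1,0,-1,0.04,0,0,0]]}}

```text
time: 4.17
tool_pos: [0.5498, 0.0582, 0.2707]
ee_rot: [0.001, 0.994, -0.111, 0.001]
ft_force: [-2.5, -6.0, 10.2]
width: 0.005
grasp_force: 4.9
```

Emit:
{"name": "play_rows", "arguments": {"rows": [[1,0,-0.2,-0.07,0,0,0],[1,0,-0.4,-0.07,0,0,0],[1,0,-0.6,-0.07,0,0,0],[1,0,-0.8,-0.07,0,0,0],[1,0,-1,-0.07,0,0,0]]}}

```text
time: 4.58
tool_pos: [0.5516, 0.0694, 0.2707]
ee_rot: [0.0, 0.994, -0.11, 0.0]
ft_force: [-2.3, -4.0, 4.1]
width: 0.006
grasp_force: 2.7
```

```bash
python3 g.py
```

```text
t 4.58 tip [0.5517 0.0692 0.0885] ledge mm [ -3.1 -15.1] toolx deg -12.66 tilt [ 0.0001 -0.0008] F [-2.27 -4.    4.14] w 0.006
```

Emit:
{"name": "play_rows", "arguments": {"rows": [[1,0,-0.2,0,0,0,0],[1,0,-0.4,0,0,0,0],[1,0,-0.6,0,0,0,0],[1,0,-0.8,0,0,0,0],[1,0,-1,0,0,0,0]]}}

```text
time: 5.0
tool_pos: [0.5538, 0.0791, 0.2707]
ee_rot: [0.0, 0.994, -0.11, 0.0]
ft_force: [-1.3, -4.5, 6.0]
width: 0.004
grasp_force: 2.7
```

Emit:
{"name": "play_rows", "arguments": {"rows": [[1,0,-0.2,0,0,0,0],[1,0,-0.4,0,0,0,0],[1,0,-0.6,0,0,0,0],[1,0,-0.8,0,0,0,0],[1,0,-1,0,0,0,0]]}}

```text
time: 5.42
tool_pos: [0.556, 0.0891, 0.2706]
ee_rot: [0.0, 0.994, -0.11, 0.0]
ft_force: [-0.3, -2.0, 2.9]
width: 0.008
grasp_force: 1.6
```

Emit:
{"name": "play_rows", "arguments": {"rows": [[1,0,-0.2,0,0,0,0],[1,0,-0.4,0,0,0,0],[1,0,-0.6,0,0,0,0],[1,0,-0.8,0,0,0,0]]}}

```text
time: 5.75
tool_pos: [0.5575, 0.0976, 0.2702]
ee_rot: [-0.0, 0.994, -0.11, -0.0]
ft_force: [0.4, 1.1, 0.5]
width: 0.006
grasp_force: 0.0
```

```bash
python3 g.py
```

```text
t 5.75 tip [0.5574 0.0977 0.088 ] ledge mm [-3.8 14. ] toolx deg -12.62 tilt [-0.0006  0.0006] F [0.37 1.09 0.55] w 0.006
```

The force vanished between y = +5 and +14 mm, so the tip is over the notch, as expected. I'll centre on it at y of about +22 mm and go down to just above the key.

Emit:
{"name": "play_rows", "arguments": {"rows": [[1,0.2,-0.4,0,0,0,0],[1,0.2,-0.8,0,0,0,0],[1,0.2,-0.8,0,0,0,0],[1,0.2,-0.8,0.3,0,0,0],[1,0.2,-0.8,0.6,0,0,0],[1,0.2,-0.8,0.9,0,0,0],[1,0.2,-0.8,1.1,0,0,0],[1,0.2,-0.8,1.1,0,0,0]]}}

```text
time: 6.42
tool_pos: [0.5611, 0.1041, 0.2589]
ee_rot: [0.0, 0.994, -0.11, -0.0]
ft_force: [-1.1, -0.5, -0.8]
width: 0.008
grasp_force: 0.0
```

```bash
python3 g.py
```

```text
t 6.42 tip [0.5609 0.1041 0.0767] ledge mm [-1.7 20.9] toolx deg -12.66 tilt [-0.001  -0.0002] F [-1.09 -0.52 -0.82] w 0.008
```

Emit:
{"name": "play_rows", "arguments": {"rows": [[1,0,0,0.2,0,0,0],[1,0,0,0.35,0,0,0],[1,0,0,0.5,0,0,0],[1,0,0,0.65,0,0,0],[1,0,0,0.8,0,0,0],[1,0,0,0.8,0,0,0]]}}

```text
time: 6.92
tool_pos: [0.5613, 0.1043, 0.2514]
ee_rot: [-0.0, 0.994, -0.11, 0.0]
ft_force: [-0.1, 0.2, 1.5]
width: 0.007
grasp_force: 0.7
```

```bash
python3 g.py
```

```text
t 6.92 tip [0.5614 0.1043 0.0692] ledge mm [-1.3 21.2] toolx deg -12.65 tilt [ 0.0001 -0.    ] F [-0.12  0.24  1.54] w 0.007
```

Emit:
{"name": "play_rows", "arguments": {"rows": [[1,0,0,0.1,0,0,0],[1,0,0,0.15,0,0,0],[1,0,0,0.15,0,0,0]]}}

```text
time: 7.17
tool_pos: [0.5614, 0.1043, 0.2503]
ee_rot: [0.0, 0.994, -0.11, 0.0]
ft_force: [-2.1, -1.6, 5.3]
width: 0.008
grasp_force: 2.8
```

Emit:
{"name": "play_rows", "arguments": {"rows": [[1,0,0,0.1,0,0,0],[1,0,0,0.1,0,0,0]]}}

```text
time: 7.33
tool_pos: [0.5614, 0.1043, 0.2497]
ee_rot: [0.0, 0.994, -0.11, 0.0]
ft_force: [-3.7, -0.6, 8.5]
width: 0.006
grasp_force: 3.9
```

Emit:
{"name": "play_rows", "arguments": {"rows": [[1,0,0,0.08,0,0,0],[1,0,0,0.08,0,0,0]]}}

```text
time: 7.5
tool_pos: [0.5614, 0.1044, 0.2495]
ee_rot: [0.0, 0.994, -0.11, 0.0]
ft_force: [-6.1, -2.0, 14.9]
width: 0.005
grasp_force: 7.4
```

```bash
python3 g.py
```

```text
t 7.5 tip [0.5615 0.1043 0.0673] ledge mm [-1.2 21.2] toolx deg -12.66 tilt [ 0.0004 -0.0005] F [-6.12 -1.99 14.9 ] w 0.005
```

The tip has stopped at 67.3 mm with force still rising, so the key is fully down. I'll lift straight up and retreat.

Emit:
{"name": "play_rows", "arguments": {"rows": [[1,0,0,-0.4,0,0,0],[1,0,0,-0.9,0,0,0],[1,-0.2,0,-1.5,0,0,0],[1,-0.4,0,-2.5,0,0,0],[1,-0.8,0,-4,0,0,0],[1,-2,0,-6,0,0,0],[1,-4,0,-9,0,0,0],[1,-5,0,-12,0,0,0],[1,-5,0,-15,0,0,0],[1,-5,0,-15,0,0,0]]}}

```text
time: 8.33
tool_pos: [0.5128, 0.1165, 0.405]
ee_rot: [-0.001, 0.994, -0.11, 0.004]
ft_force: [0.8, 0.7, 0.6]
width: 0.006
grasp_force: 0.0
```

Run:
```python
from h import *
from g import st
from plant import imaging
st()
p,d=imaging.capture('scene'); cv2.imwrite('pics/s1.png',p[:,:,::-1])
W,u,v=world(d,imaging.camera_info('scene')); a=np.radians(-12.64); R=np.array([[np.cos(a),-np.sin(a)],[np.sin(a),np.cos(a)]])
Q=(W[:,:2]-[.558,.0833])@R
for x in (.03,.07,.12,.17): 
    k=(abs(Q[:,0]-x)<.006)&(abs(Q[:,1])<.08)&(W[:,2]<.16); print('cover',x,np.median(W[k,2]))
k=(abs(Q[:,0])<.01)&(abs(Q[:,1]-.0215)<.012); print('key z',np.percentile(W[k,2],[5,50,95]) if k.any() else None)
```

```text
t 8.33 tip [0.5144 0.1167 0.2228] ledge mm [-49.9  23.1] toolx deg -12.59 tilt [0.0089 0.0011] F [0.79 0.66 0.59] w 0.006
cover 0.03 0.12442362790726332
cover 0.07 0.11533740006867245
cover 0.12 0.10310034861139207
cover 0.17 0.0890286550323871
key z [0.42193534 0.43682017 0.47667258]
```

View pics/s1.png

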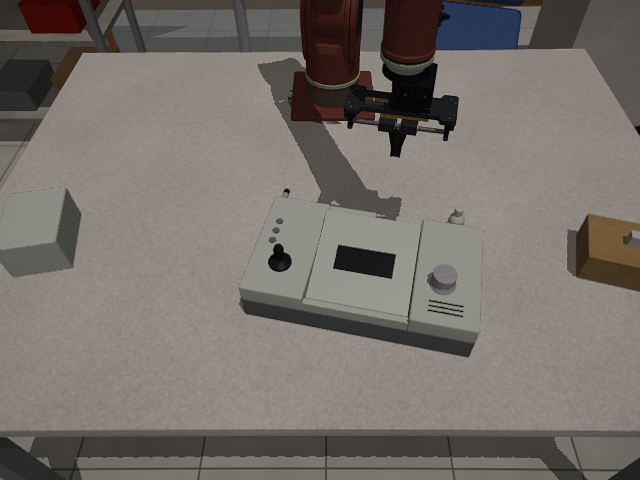

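The cover is ajar: its front edge (about (365,215)) stands about 45 mm higher, with a slope near 0.25 rad. The bottle (457,216), penlight (287,192) and tin (444,278) haven't moved, and the arm is clear.

Emit:
{"name": "play_rows", "arguments": {"rows": [[1,0,0,0,0,0,0],[1,0,0,0,0,0,0],[1,0,0,0,0,0,0]]}}

```text
time: 8.63
tool_pos: [0.5123, 0.1151, 0.3971]
ee_rot: [0.0, 0.994, -0.11, -0.001]
ft_force: [0.3, -0.7, -0.6]
width: 0.012
grasp_force: 0.0
```

```bash
python3 -c "
from plant import ticket; print(ticket.close_job())"
```

```text
the job is handed in; nothing more can be done
None
```

I felt along the ledge, found the notch about 22 mm left of the middle and pressed the key fully down; the cover sprang ajar and the bottle, penlight and tin stayed put. The first touch on the ledge reached about 16 N before I eased off, and I released the key but couldn't see it come back up. The job is handed in at about 8.6 s.

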